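Unlock the bar-topped filter cap whose thread hand is unknown and hold it over its housing

ROBOT

A 7-joint arm with a two-finger parallel gripper is mounted at the origin on a cart in front of the work surface, level with it; the furniture and walls round the work are solid. World frame = base frame: x ahead of the robot, y to its left, z up, the work surface at z = 0. Lengths are in m, angles in rad, forces in N, time in s.
With the tool pointing down it reaches from about 0.35 to 0.9 m from the base axis. Payload 7.2 kg.
Tool frame: the origin (TCP) lies on the centre line of the jaws, within the pads' length; the fingertips stand 19 mm ahead of it and the grasp point (between the pads) is the TCP; z points along the fingers, y is the line along which they close (so a half turn about z gives the same grasp; the last joint's range is limited). The gripper opens to 88 mm and grips with 3 to 60 N. Pads are 20 mm wide; open, the fingers measure 115 mm over their backs; the gripper's body (75 mm by 178 mm) begins 61 mm behind the grasp point.
Start: joints at [-1.368, 0.411, -0.013, 1.596, 0.006, 1.134, -0.082], TCP at [0.167, 0.602, 0.242] pointing down, gripper open.
Joint ranges: [-2.95, 2.95], [-0.29, 1.99], [-1.47, 1.44], [0.14, 2.54], [-1.03, 4.17], [0.13, 1.85], [-2.86, 2.86]. Speed limits (rad/s): [2.39, 2.39, 3.01, 3.01, 3.14, 3.14, 3.14].

INTERFACE

Orientations are given as a unit quaternion [w, x, y, z].
In Python, from workcell import r, ik, sensors, grab_frame, camera_params, ticket gives the robot as it stands. Calls block until the motion is done:
- r.move_ptp(position, orientation): joint-space move of the TCP to a pose.
- r.line_to(position, frame=None, rate=0.15, max_force=None): straight line of the TCP; frame=None keeps the orientation; rate is the mean speed in m/s. With max_force (N) it stops when the force on the tool has changed by that much, and returns True; else False.
- r.move_joints(angles): joint-space move.
- r.grip(opening, grip_force=None): opening from 0.0 (shut) to 1.0 (fully open); grip_force is the grip in N (None keeps the last); returns when the fingers have stopped.
- r.dwell(seconds).
- ik(position, orientation): joint angles nearest the present ones, or None.
- sensors.get_state(): the state.
- grab_frame(name): name is "scene" or "top" or "wrist"; returns the picture (420x560x3 uint8, red, green, blue); there is no depth.
- camera_params(name): a dict with "fx", "fy", "cx", "cy" (pixels), "k1" (the pictures are not rectified: a ray, as slopes to the right and down, at radius r is drawn at 1 + k1 r^2 times it, then the intrinsics apply), "cam_to_world" (4x4, takes a point from camera to world coordinates); the wrist camera has in their place "hand_eye" (4x4, takes a point from camera to tool coordinates, whose origin is the TCP and whose axes are the flange's). Camera axes: x right, y down, z forward; pixel columns grow to the right and rows downward; lengths in m; the calibration is good to about 2 mm. A picture is of the moment at which its call begins: read the wrist's pose just before it. camera_params takes no time and is no camera call.
A pose or a line that the arm cannot do raises r.IKError and nothing moves.
- ticket.close_job(): hands the job in; it is judged then, once.
The state is a dict: "clock": time; "qpos": joint angles; "joint_vel": joint speeds; "effort": joint torques, N m; "ee_pos": TCP position; "eef_rot": TCP orientation; "ft_force": force on the tool from outside, world axes, zero at the start; "moment": the same for the moment, N m; "width": opening from 0.0 (shut) to 1.0 (fully open); "grip_force": force on a finger pad.
Only numpy, scipy, OpenCV 4.12 (cv2) and the standard library are available. Lean on these libraries where they do the work, as an engineer would, in place of code of your own. Each camera call takes 0.05 s, during which the arm holds its last target. There are 200 camera calls.

TASK

The twin water filter on the worktop needs a look at one cartridge: twist the cap with the straight finger bar loose, lift it off, and finish while still holding it upright and still in the gripper, above its own open housing so that it drips back in, with clear air (about 6 to 15 cm) under it. Nobody knows which way its thread runs: if it stops after a little play one way, turn it the other way. Leave the domed cap shut and everything else on the worktop where it is.

Things in the scene. Friction and masses are not known exactly. Their poses are not given: they have to be found in the camera images.
- filter_unit: Twin water filter fixed to the worktop: two white housings 72 mm across, centres at y = +62 and -62 mm of the unit, on a steel base plate 104 x 216 x 14 mm, joined by a bridge, hoses at the back. Origin: centre of the plate's underside, on the worktop; z up, x away from the robot (yaw up to 0.35 rad). Housing tops are 110 mm above the worktop; a neck 18 mm high is hidden under each cap.
- mouth_left (a point): Centre of the top of the housing at the unit's +y (left) side, 110 mm above the worktop; a neck 48 mm across and 18 mm high rises from it.
- mouth_right (a point): Centre of the top of the housing at the unit's -y (right) side, 110 mm above the worktop; a neck 48 mm across and 18 mm high rises from it.
- bar_cap: The cap to take off, on either housing: grey plastic, ribbed round skirt 62 mm across and 27 mm high with a flat top, on it a straight finger bar. Total height 50 mm, mass 50 to 85 g. Origin: centre of the open underside, 110 mm above the worktop when seated; x along the bar, z up. At the start the bar lies within 0.14 rad of the unit's x axis.
- bar_top (a point): Middle of the top of the finger bar, 50 mm above the cap's underside. The bar is 50 mm long (cap x), 12 mm thick (cap y), 23 mm high; the fingertips may go down beside it to just above the flat top. A grip of 15 to 25 N on it is enough; a twisting moment above about 0.25 N m means a stop.
- cap_lugs (a point): Middle of the cap's quick thread (5 mm above its underside). The cap keeps its height while turning (2 mm play), with almost no resistance between two hard stops. Wrong way: stop after 0.15 to 0.45 rad. Right way: stop after 1.0 to 1.35 rad; in the last 0.25 rad (best 0.1 rad short of the stop) it lifts straight off. Which way is right changes from case to case and cannot be seen.
- dome_cap: The other cap, on the other housing, to be left alone: the same grey skirt 62 mm across, but with a smooth domed top, 44 mm high in all. Origin: centre of its open underside. Its thread is of the other hand than that of the bar cap.
- coffee_press: Bystander: small coffee press in a black cage, 59 x 75 x 122 mm; origin under its middle.
- mug: Bystander: white mug with a handle, 92 x 127 x 95 mm; origin under its middle.
- tumbler: Bystander: clear glass tumbler upside down, 69 mm across, 100 mm high; origin under its middle.
- sink_plug: Bystander: black rubber sink plug with a knob, 49 mm across, 27 mm high, near the front edge; origin under its middle.
- espresso_cup: Bystander: small patterned coffee cup with a handle, 58 x 89 x 56 mm; origin under its middle.

How it is judged:
By the outcome, as a careful person would: the job done as asked, in the order asked, and still so for the second after the job is handed in, while the arm keeps its last pose, push and grip.
It also fails if it takes over 48 s, if anything falls off the work surface, if the arm or the gripper's body presses on something with over 40 N, if the wrist force passes 120 N, or if a joint passes its speed limit or range.

## Working session

There is one attempt and no reset: what is moved stays moved. The work goes in short steps, each a Python script; the robot and the scene stay as the last script left them, time stands still between calls to the robot, and variables do not carry over. Pictures are saved under pics/ and viewed, at most 10 in all, crops included, and the job is handed in when it is done.

```bash
ls; mkdir -p pics
python3 - <<'E'
from workcell import *
import cv2,numpy as np
for n in("scene","top"):
    cv2.imwrite(f"pics/{n}.png",grab_frame(n)[:,:,::-1])
    p=camera_params(n);print(n,{k:(np.round(v,3).tolist()) for k,v in p.items()})
print(camera_params("wrist"));s=sensors.get_state();print(s)
E
```

```text
pics
scene {'fx': 494.722, 'fy': 494.722, 'cx': 282.487, 'cy': 214.828, 'k1': -0.049, 'cam_to_world': [[0.794, -0.379, 0.476, -0.11], [-0.608, -0.496, 0.62, -0.65], [0.001, -0.781, -0.624, 0.957], [0.0, 0.0, 0.0, 1.0]]}
top {'fx': 480.175, 'fy': 480.175, 'cx': 273.494, 'cy': 207.972, 'k1': -0.089, 'cam_to_world': [[0.092, -0.945, 0.315, 0.055], [-0.996, -0.089, 0.025, 0.144], [0.004, -0.316, -0.949, 1.571], [0.0, 0.0, 0.0, 1.0]]}
{'fx': 317.0929055242603, 'fy': 317.0929055242603, 'cx': 280.36238974767286, 'cy': 208.43160798951823, 'k1': -0.06382206456658536, 'hand_eye': array([[-9.60848448e-05, -9.52053609e-01, -3.05931228e-01,
         8.45137176e-02],
       [ 9.99999981e-01, -1.42890086e-04,  1.30598563e-04,
         2.29369222e-03],
       [-1.68051373e-04, -3.05931210e-01,  9.52053605e-01,
        -1.42813704e-01],
       [ 0.00000000e+00,  0.00000000e+00,  0.00000000e+00,
         1.00000000e+00]])}
{'clock': 0.1, 'qpos': array([-1.36823395,  0.41183297, -0.0127328 ,  1.59693143,  0.00559238,
        1.1342819 , -0.08219991]), 'joint_vel': array([-3.14748725e-04, -9.93620034e-04,  5.66022015e-04, -2.51598706e-03,
        9.28147471e-04,  6.80446485e-04,  1.39161279e-05]), 'effort': array([ 1.97702160e-03, -5.89092886e+01,  6.43571075e-01, -2.91700870e+01,
       -5.37932105e-02,  1.45278132e-02,  2.87844125e-05]), 'ee_pos': array([0.16707628, 0.60182764, 0.24089673]), 'eef_rot': array([-5.36810850e-05,  1.34948179e-01,  9.90852404e-01, -7.07061562e-04]), 'ft_force': array([ 0.36712866, -0.27854967,  0.1326883 ]), 'moment': array([-0.00723255, -0.00434657,  0.06526351]), 'grip_force': 0.0, 'width': 1.002076533568098}
```

View pics/scene.png

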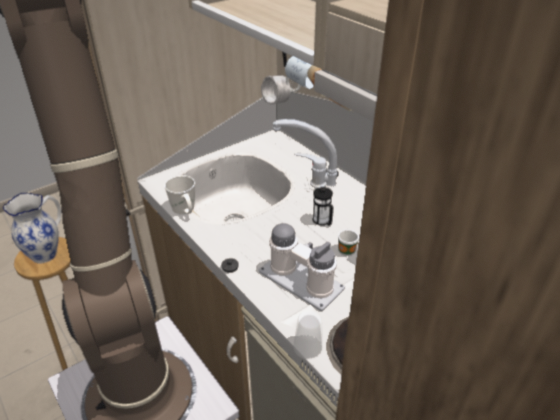

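View pics/top.png

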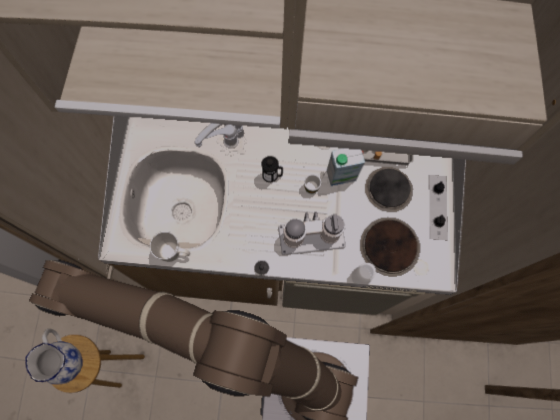

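The dome cap is at about (295,229) in the top picture and the bar cap at (333,226), on the unit's right housing. The bar appears roughly along x. Wall cabinets hang beyond the unit. Next I'll enlarge the crop and compute positions.

```bash
cat > h.py <<'E'
from workcell import *
import cv2,numpy as np
from scipy.spatial.transform import Rotation as R
def quat(yaw): # tool down, tool x at world angle yaw
    c,s=np.cos(yaw),np.sin(yaw)
    q=R.from_matrix(np.array([[c,s,0],[s,-c,0],[0,0,-1]])).as_quat()
    return np.r_[q[3],q[:3]]
def c2w(n,st=None):
    p=camera_params(n)
    if n!="wrist": return p,np.array(p["cam_to_world"])
    q=np.array(st["eef_rot"]);T=np.eye(4);T[:3,:3]=R.from_quat(np.r_[q[1:],q[0]]).as_matrix();T[:3,3]=st["ee_pos"]
    return p,T@p["hand_eye"]
def px2w(n,uv,z,st=None):
    p,T=c2w(n,st);K=np.array([[p["fx"],0,p["cx"]],[0,p["fy"],p["cy"]],[0,0,1]])
    s=cv2.undistortPoints(np.array([[uv]],float),K,np.array([p["k1"],0,0,0]))[0,0]
    d=T[:3,:3]@np.r_[s,1];o=T[:3,3]
    return o+d*(z-o[2])/d[2]
E
python3 - <<'E'
from h import *
print(px2w("top",(333,217),.16),px2w("top",(294,227),.154),px2w("scene",(321,247),.16),px2w("scene",(283,228),.154))
for uv in((294,227),(333,222)): print(uv,px2w("top",uv,.14))
im=cv2.imread("pics/top.png")[170:290,250:400];cv2.imwrite("pics/c1.png",cv2.resize(im,None,fx=5,fy=5,interpolation=cv2.INTER_CUBIC))
E
```

```text
[ 0.51098561 -0.00402845  0.16      ] [0.46958333 0.11317262 0.154     ] [ 0.49557996 -0.01266112  0.16      ] [0.47063554 0.10379035 0.154     ]
(294, 227) [0.47368083 0.1128686  0.14      ]
(333, 222) [ 0.50113504 -0.00700134  0.14      ]
```

View pics/c1.png

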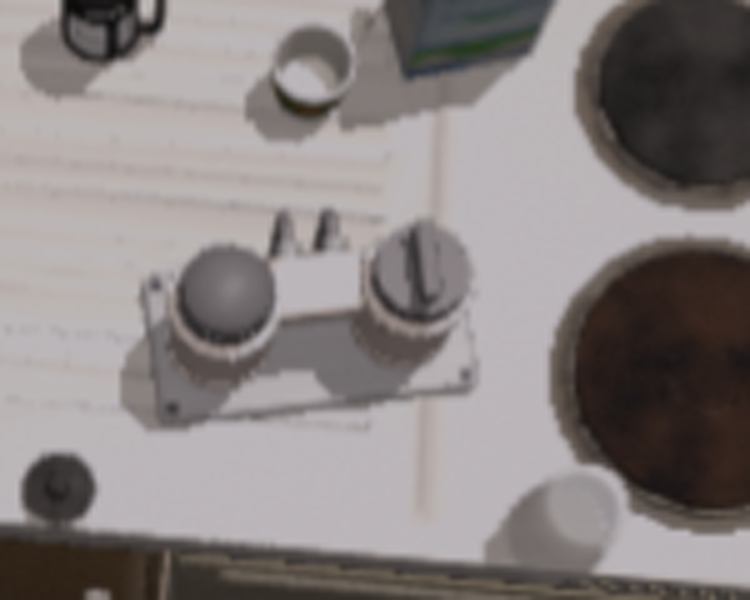

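Bar cap: the bar's centre is at about crop (421,262), and it sits on the right housing near (0.50,-0.01). I'll move above it and look with the wrist camera.

Run:
```python
from h import *
print(px2w("top",(334.2,222.4),.16),px2w("top",(333.5,214.4),.16)-px2w("top",(336,231),.16))
yaw=.2
for y in(yaw,yaw+np.pi): 
  for d in(-1.3,0,1.3):print(y,d,ik([.495,-.009,.15],quat(y+d)))
  print(ik([.495-.05,-.009,.32],quat(y)))
```

```text
[ 0.4939585  -0.00864499  0.16      ] [0.05248045 0.01047758 0.        ]
0.2 -1.3 [-0.98088032  0.60682699  1.26433091  2.05674517 -0.69960671  1.0053558
 -2.02494623]
0.2 0 [-0.8119078   0.42198564  0.94299537  2.04995555 -0.44301273  0.88399457
 -0.99169203]
0.2 1.3 [-0.66514924  0.35862391  0.73135778  2.0428676  -0.3167387   0.8520268
  0.17544123]
[-0.976181   -0.01227661  0.90458047  1.93339492  0.01029318  1.21580237
 -1.44601134]
3.3415926535897933 -1.3 [-0.62368264  0.34683749  0.67551489  2.04069305 -0.28766322  0.84684185
  0.68640459]
3.3415926535897933 0 [-0.52301769  0.32525001  0.54422807  2.03514022 -0.22441849  0.83821634
  1.91994691]
3.3415926535897933 1.3 [ 0.83302433  0.61676507 -1.23118311  1.95415192  0.67276375  1.06579071
  2.37380454]
[-7.55306053e-01  1.25508609e-03  6.82110963e-01  1.92537266e+00
 -8.44037978e-04  1.21524586e+00  1.69789467e+00]
```

Run:
```python
from h import *
r.move_joints([-1.2,0,0,1.925,0,1.215,-0.2])
r.move_joints([0.02,0,0,1.925,0,1.215,-1.4])
s=sensors.get_state();print(s["clock"],s["ee_pos"],s["eef_rot"],s["qpos"])
r.move_ptp([.44,-.02,.33],quat(.2))
s=sensors.get_state();print(s["clock"],s["ee_pos"],s["eef_rot"],s["qpos"],s["ft_force"],s["moment"])
im=grab_frame("wrist")
np.save("s1.npy",s,allow_pickle=True)
cv2.imwrite("pics/w1.png",im[:,:,::-1])
for d in(-1.4,-1,0,1,1.4):print(d,ik([.495,-.009,.15],quat(.2+d)))
```

```text
2.8333 [ 0.42417043 -0.05571444  0.32043134] [-7.18725896e-05  9.97049006e-01  7.67645094e-02  6.96027476e-04] [ 1.85093057e-02  4.82079276e-04 -9.47316875e-04  1.92481445e+00
 -2.92172946e-04  1.21492383e+00 -1.39945249e+00]
3.125 [ 0.44064549 -0.01743164  0.33020211] [-1.54616415e-04  9.94716123e-01  1.02663281e-01  2.49058534e-04] [-2.75513328e-02  2.15320469e-02 -4.32873337e-02  1.88052629e+00
  6.41665975e-04  1.23906658e+00 -1.43614460e+00] [-0.43380007 -0.15311603 -0.47122648] [-0.10186845  0.17978073  0.01352482]
-1.4 [-0.0953269   0.29881286  0.01885643  2.00857256 -0.00749289  0.83427122
 -2.84306905]
-1 [-0.07209074  0.29949933 -0.00906692  2.00705385  0.00360849  0.8350543
 -2.45397219]
0 [-0.04144492  0.30069749 -0.04587975  2.00504777  0.01830559  0.83622846
 -1.46833545]
1 [-0.01313037  0.30210147 -0.0798897   2.00319271  0.03196487  0.83745882
 -0.48161261]
1.4 [ 0.0129896   0.30365172 -0.11127271  2.00148141  0.04465478  0.83872096
 -0.09388682]
```

View pics/w1.png

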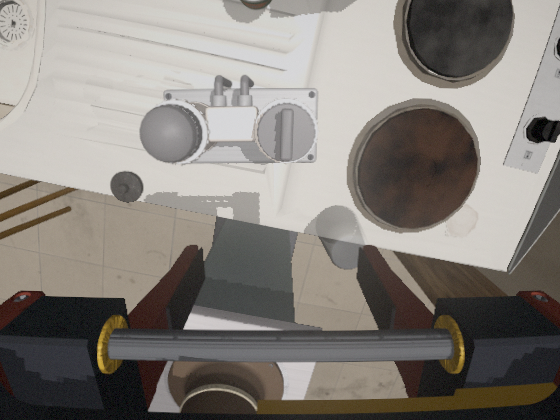

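The wrist view shows the domed cap at (170,132), the bar cap at (286,134), and the bar running about (288,109)–(285,160). I'll enlarge it.

Run:
```python
import cv2
im=cv2.imread("pics/w1.png")[85:175,150:330];cv2.imwrite("pics/c2.png",cv2.resize(im,None,fx=4.4,fy=4.4,interpolation=cv2.INTER_CUBIC))
```

```text
(no output)
```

View pics/c2.png

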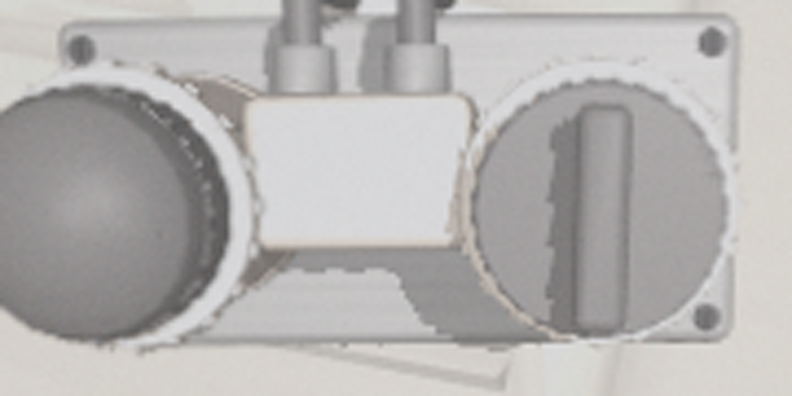

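Bar ends are at crop (607,106) and (604,330); the cap's flat-top disc is centred near (600,206).

Run:
```python
from h import *
s=np.load("s1.npy",allow_pickle=True).item()
f=lambda x,y,z:px2w("wrist",(150+(x+.5)/4.4-.5,85+(y+.5)/4.4-.5),z,s)
a,b=f(607,106,.16),f(604,330,.16);d=a-b
print(a,b,(a+b)/2,np.linalg.norm(d),np.arctan2(d[1],d[0]),"disc",f(600,206,.137))
# base plate corners z=.014
print([f(x,y,.014) for x,y in((62,18),(738,15),(735,340))])
```

```text
[ 0.52435123 -0.00481548  0.16      ] [ 0.47680998 -0.01435062  0.16      ] [ 0.50058061 -0.00958305  0.16      ] 0.04848803044208159 0.19793938761752564 disc [ 0.50182694 -0.00847376  0.137     ]
[array([0.51686558, 0.16498203, 0.014     ]), array([ 0.55963951, -0.04209146,  0.014     ]), array([ 0.46040891, -0.06506585,  0.014     ])]
```

```bash
cat >> h.py <<'E'
P=np.array([.5008,-.0092,.159]);Y=.198
def turn(a):
    r.move_ptp(P,quat(Y+a)); s=sensors.get_state(); return s
def sweep(angs,m0,thr=.22):
    for a in angs:
        s=turn(a);m=s["moment"][2]-m0
        print(round(a,2),"Mz %.3f"%m,"t %.2f"%s["clock"],"g %.1f w %.3f"%(s["grip_force"],s["width"]),np.round(s["ft_force"],1))
        if abs(m)>thr: return a
    return None
E
python3 - <<'E'
from h import *
r.grip(.5,20)
r.move_ptp(P+[0,0,.06],quat(Y))
print(r.line_to(P,quat(Y),rate=.06,max_force=8))
s=sensors.get_state();print(s["clock"],s["ee_pos"],s["ft_force"])
r.grip(0.0,20);s=sensors.get_state();print(s["clock"],s["width"],s["grip_force"],s["ft_force"],s["moment"],s["ee_pos"])
m0=s["moment"][2]
a=sweep(np.arange(.05,.56,.05),m0)
print("stop",a,"m0",m0,sensors.get_state()["eef_rot"])
E
```

```text
False
5.725 [ 0.50107329 -0.00917533  0.15932907] [ 0.12010674 -0.6086785  -0.29490606]
6.325 0.1328532774781983 20.00008910894394 [ 0.80466494 -0.45449908  1.12726902] [-0.07016907  0.21914045 -0.02564076] [ 0.5008524  -0.00923758  0.15908764]
0.05 Mz 0.073 t 6.58 g 20.0 w 0.138 [-0.1  0.4  0.7]
0.1 Mz 0.038 t 6.83 g 20.0 w 0.133 [0.5 0.1 1.6]
0.15 Mz 0.113 t 7.08 g 20.0 w 0.138 [-0.4  0.   1.5]
0.2 Mz -0.022 t 7.33 g 20.0 w 0.137 [ 2.4 -1.6  2. ]
0.25 Mz -0.365 t 7.58 g 20.1 w 0.132 [ 3.  -2.9  0.9]
stop 0.25 m0 -0.025640760400976743 [1.31461584e-04 9.75405797e-01 2.20416292e-01 4.15449979e-04]
```

The counter-clockwise stop came at about 0.23 rad, so that is the wrong way; I'll turn it the other way.

Run:
```python
from h import *
m0=-.0256
a=sweep(np.r_[0,np.arange(-.2,-.81,-.2),np.arange(-.85,-1.37,-.05)],m0)
print("stop",a,sensors.get_state()["qpos"])
```

```text
0.0 Mz -0.069 t 7.91 g 20.0 w 0.133 [-0.7 -1.2  3.2]
-0.2 Mz 0.006 t 8.21 g 20.0 w 0.134 [-0.5 -1.7  4.3]
-0.4 Mz -0.083 t 8.51 g 20.0 w 0.135 [-0.7 -3.   5.1]
-0.6 Mz -0.087 t 8.81 g 20.0 w 0.135 [-0.3 -4.9  5.1]
-0.8 Mz -0.118 t 9.11 g 20.0 w 0.134 [ 0.7 -4.3  5.6]
-0.85 Mz -0.098 t 9.36 g 20.0 w 0.135 [ 0.9 -5.6  4.9]
-0.9 Mz -0.028 t 9.61 g 20.0 w 0.136 [ 0.7 -5.1  5.1]
-0.95 Mz -0.054 t 9.86 g 20.0 w 0.139 [ 1.4 -6.4  4.8]
-1.0 Mz -0.074 t 10.11 g 20.0 w 0.135 [ 0.1 -5.7  4.6]
-1.05 Mz -0.059 t 10.36 g 20.0 w 0.133 [-0.8 -6.4  5.5]
-1.1 Mz 0.438 t 10.61 g 20.2 w 0.133 [-1.2 -6.9  7.1]
stop -1.1 [-0.2123578   0.29462151  0.16324167  1.99475621 -0.06043605  0.85759322
 -2.47904548]
```

Run:
```python
from h import *
s=turn(-.97);print(s["moment"][2]+.0256,s["ft_force"])
q=quat(Y-.97)
print("blocked",r.line_to(P+[0,0,.03],q,rate=.03,max_force=12))
s=sensors.get_state();print(s["clock"],s["ee_pos"],s["ft_force"],s["moment"],s["width"])
if s["ee_pos"][2]>.185:
    r.line_to(P+[0,0,.115],q,rate=.05);r.dwell(.5)
    s=sensors.get_state();print(s["clock"],s["ee_pos"],s["ft_force"],s["width"],s["grip_force"])
cv2.imwrite("pics/w2.png",grab_frame("wrist")[:,:,::-1])
cv2.imwrite("pics/s2.png",cv2.resize(grab_frame("scene")[130:330,200:420][:,:,::-1],None,fx=3,fy=3))
```

```text
0.12963545366184592 [-0.30095752 -5.50715892  6.17072412]
blocked True
11.225 [ 0.49986546 -0.01049034  0.16133619] [ 0.70967835  0.16232955 -1.22738712] [-0.0461482  -0.05834669 -0.02479363] 0.13540949616794237
```

View pics/s2.png

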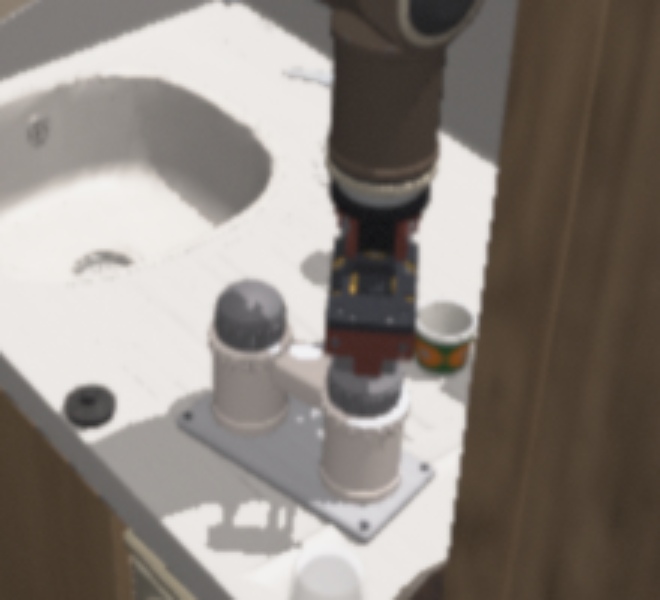

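View pics/w2.png

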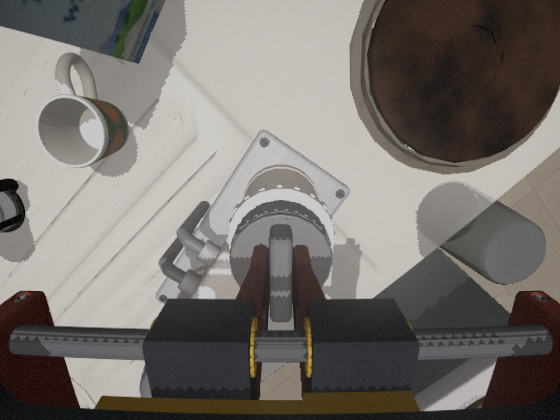

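The gripper still holds the bar (upright at (281,270) in the wrist view). The small-force stop came at 2 mm, right at the play, so I'll continue with a somewhat higher limit.

Run:
```python
from h import *
q=quat(Y-.97)
print("blocked",r.line_to(P+[0,0,.03],q,rate=.03,max_force=12))
s=sensors.get_state();print(s["clock"],s["ee_pos"],s["ft_force"],s["moment"],s["width"])
if s["ee_pos"][2]>.185:
    r.line_to(P+[0,0,.115],q,rate=.05);r.dwell(.5)
    s=sensors.get_state();print(s["clock"],s["ee_pos"],s["ft_force"],s["width"],s["grip_force"])
    cv2.imwrite("pics/s3.png",cv2.resize(grab_frame("scene")[130:330,200:420][:,:,::-1],None,fx=3,fy=3))
    cv2.imwrite("pics/w3.png",grab_frame("wrist")[:,:,::-1])
```

```text
blocked False
12.3833 [ 0.5006891  -0.00910138  0.18887905] [-0.3229842  -0.05326564 -0.10338054] [ 0.04513546  0.11447665 -0.00677061] 0.13467881573441084
14.7333 [ 0.50081315 -0.00922148  0.27399558] [-0.9305516   0.9233585  -0.61875385] 0.1382037086342483 19.999934434890747
```

View pics/s3.png

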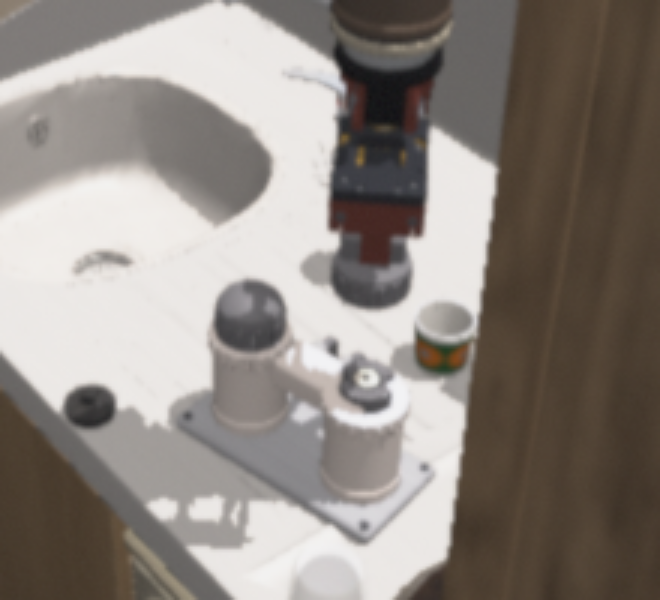

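View pics/w3.png

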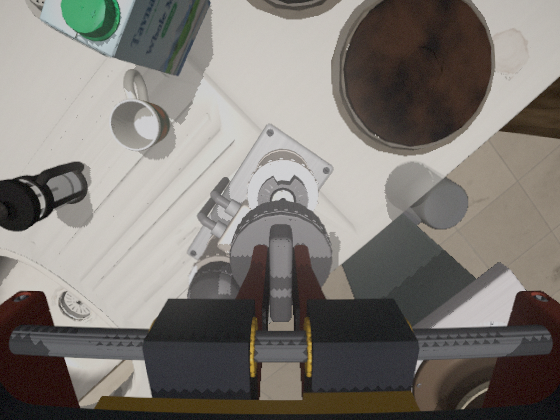

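The cap hangs upright in the gripper (scene crop (372,270)) above the open neck at (367,380). The domed cap is still seated and nothing else has moved.

```bash
python3 -c "
from workcell import *
print(ticket.close_job())"
```

```text
the job is handed in; nothing more can be done
None
```

The bar cap is off and the job is handed in: its thread released clockwise, and the gripper holds it upright and still about 11.5 cm above its own open housing, with the domed cap left shut and nothing else moved.

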